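# Find the tin with the loose grinding ball and hand it over

## Task

One of the three sealed tins in the tray has a loose grinding ball inside. Beginning with the tin on the robot's own left and working to its right, lift each tin well clear of the tray, shake it briskly back and forth along its length and set it back in its own slot; then take the one that rattles and finish with it still in the gripper, held level and still over the middle of the dark rubber hand-over mat ahead, about 10 cm above it. The other two tins must be sitting in their slots, and the tube rack, dropper bottle and sample jar left alone.

Things in the scene. Friction and masses are not known exactly. Their poses are not given: they have to be found in the camera images.
- tin_1_center (a point): Sealed aluminium tin, 120 mm long (its x), 50 mm wide (its y), 48 mm high, about 0.35 kg in all; all three look alike. Starts in slot 1, the one furthest to the robot's left (+y end of the tray). One tin, any of the three, holds a loose 36 mm steel ball, about 190 g, that can roll 76 mm lengthwise (held level, it stays at the end it was thrown to); the others a tight insert as heavy. Point: the tin's centre, half-way up. Grasp it across, mid-length.
- tin_2_center (a point): Sealed aluminium tin, 120 mm long (its x), 50 mm wide (its y), 48 mm high, about 0.35 kg in all; all three look alike. Starts in slot 2, the middle one. One tin, any of the three, holds a loose 36 mm steel ball, about 190 g, that can roll 76 mm lengthwise (held level, it stays at the end it was thrown to); the others a tight insert as heavy. Point: the tin's centre, half-way up. Grasp it across, mid-length.
- tin_3_center (a point): Sealed aluminium tin, 120 mm long (its x), 50 mm wide (its y), 48 mm high, about 0.35 kg in all; all three look alike. Starts in slot 3, the one furthest to the robot's right (-y end of the tray). One tin, any of the three, holds a loose 36 mm steel ball, about 190 g, that can roll 76 mm lengthwise (held level, it stays at the end it was thrown to); the others a tight insert as heavy. Point: the tin's centre, half-way up. Grasp it across, mid-length.
- slot_1 (a point): Slot 1 of the tray (the one furthest to the robot's left (+y end of the tray)): point on the tray floor where the middle of tin 1's underside belongs; its axes are the tray's axes. The tin's centre is 24 mm above it when seated. Corner stops 8 mm high stand 3 mm clear of the tin all round.
- slot_2 (a point): Slot 2 of the tray (the middle one): point on the tray floor where the middle of tin 2's underside belongs; its axes are the tray's axes. The tin's centre is 24 mm above it when seated. Corner stops 8 mm high stand 3 mm clear of the tin all round.
- slot_3 (a point): Slot 3 of the tray (the one furthest to the robot's right (-y end of the tray)): point on the tray floor where the middle of tin 3's underside belongs; its axes are the tray's axes. The tin's centre is 24 mm above it when seated. Corner stops 8 mm high stand 3 mm clear of the tin all round.
- tray: Fixed flat grey plastic tray 154 mm (x) by 330 mm (y), floor 4 mm thick, with three slots side by side 110 mm apart along its y; origin at the middle of its underside. The tins lie with their length along the tray's x.
- mat_top (a point): Middle of the upper face of the fixed dark rubber hand-over mat, 90 mm (x) by 130 mm (y), 3 mm thick, lying beyond the tray as seen from the robot.
- tube_rack: Loose white plastic rack 70 x 150 mm, 49 mm high with its capped microtubes; origin at the middle of its underside. Bystander to the left of the tray.
- dropper: Loose small amber bottle, 44 mm across, 85 mm high; origin at the middle of its underside. Bystander to the right.
- sample_jar: Loose jar with paper label and white cap, 64 mm across, 70 mm high; origin at the middle of its underside. Bystander to the right.

How it is judged:
On the way, in this order (a step that is already met when the one before it is completed fails the run):
1. tin 1 is gripped, at least 42 mm up out of its slot, and shaken: swung sideways (over 8 mm off its slot seen from above, faster than 0.1 m/s) or turned faster than 0.8 rad/s (height (world z) of tin_1_center above 0.07 m and contact force between tin_1 and the fingers above 0.5 N and ((linear speed of tin_1 above 0.1 m/s and horizontal distance between tin_1_center and slot_1 above 0.008 m) or angular speed of tin_1 above 0.8 rad/s)), for 0.03 s.
2. tin 2 is gripped, at least 42 mm up out of its slot, and shaken: swung sideways (over 8 mm off its slot seen from above, faster than 0.1 m/s) or turned faster than 0.8 rad/s (height (world z) of tin_2_center above 0.07 m and contact force between tin_2 and the fingers above 0.5 N and ((linear speed of tin_2 above 0.1 m/s and horizontal distance between tin_2_center and slot_2 above 0.008 m) or angular speed of tin_2 above 0.8 rad/s)), for 0.03 s.
3. tin 3 is gripped, at least 42 mm up out of its slot, and shaken: swung sideways (over 8 mm off its slot seen from above, faster than 0.1 m/s) or turned faster than 0.8 rad/s (height (world z) of tin_3_center above 0.07 m and contact force between tin_3 and the fingers above 0.5 N and ((linear speed of tin_3 above 0.1 m/s and horizontal distance between tin_3_center and slot_3 above 0.008 m) or angular speed of tin_3 above 0.8 rad/s)), for 0.03 s.
At the end, for the whole second after the job is handed in: Rattling tin gripped, its centre within 35 mm of the mat's middle and 60-160 mm above it, level within 0.2 rad, still, touching nothing else; other two flat in their slots (10 mm, 0.15 rad), at rest, not touched by the fingers; rack, bottle and jar moved under 20 mm (((distance between tin_1_center and content_1 below 0.06 m and horizontal distance between tin_1_center and mat_top below 0.035 m and z of tin_1_center in the frame of mat_top between 0.06 and 0.16 m and angle between tin_1_center's own z axis and vertical below 0.2 rad and contact force between tin_1 and the fingers above 1 N and linear speed of tin_1 below 0.04 m/s and contact force between tin_1 and mat below 0.1 N and contact force between tin_1 and tray below 0.1 N and horizontal distance between tin_2_center and slot_2 below 0.01 m and z of each of tin_2_center, tin_3_center in the frame of tray below 0.033 m and angle between each of tin_2_center, tin_3_center's own z axis and vertical below 0.1 rad and angle between the x axis of each of tin_2_center, tin_3_center and the x axis of tray, either way round below 0.15 rad and contact force between each of tin_2, tin_3 and the fingers below 0.1 N and linear speed of each of tin_2, tin_3 below 0.02 m/s and horizontal distance between tin_3_center and slot_3 below 0.01 m) or (distance between tin_2_center and content_1 below 0.06 m and horizontal distance between tin_2_center and mat_top below 0.035 m and z of tin_2_center in the frame of mat_top between 0.06 and 0.16 m and angle between tin_2_center's own z axis and vertical below 0.2 rad and contact force between tin_2 and the fingers above 1 N and linear speed of tin_2 below 0.04 m/s and contact force between tin_2 and mat below 0.1 N and contact force between tin_2 and tray below 0.1 N and horizontal distance between tin_1_center and slot_1 below 0.01 m and z of each of tin_1_center, tin_3_center in the frame of tray below 0.033 m and angle between each of tin_1_center, tin_3_center's own z axis and vertical below 0.1 rad and angle between the x axis of each of tin_1_center, tin_3_center and the x axis of tray, either way round below 0.15 rad and contact force between each of tin_1, tin_3 and the fingers below 0.1 N and linear speed of each of tin_1, tin_3 below 0.02 m/s and horizontal distance between tin_3_center and slot_3 below 0.01 m) or (distance between tin_3_center and content_1 below 0.06 m and horizontal distance between tin_3_center and mat_top below 0.035 m and z of tin_3_center in the frame of mat_top between 0.06 and 0.16 m and angle between tin_3_center's own z axis and vertical below 0.2 rad and contact force between tin_3 and the fingers above 1 N and linear speed of tin_3 below 0.04 m/s and contact force between tin_3 and mat below 0.1 N and contact force between tin_3 and tray below 0.1 N and horizontal distance between tin_1_center and slot_1 below 0.01 m and z of each of tin_1_center, tin_2_center in the frame of tray below 0.033 m and angle between each of tin_1_center, tin_2_center's own z axis and vertical below 0.1 rad and angle between the x axis of each of tin_1_center, tin_2_center and the x axis of tray, either way round below 0.15 rad and contact force between each of tin_1, tin_2 and the fingers below 0.1 N and linear speed of each of tin_1, tin_2 below 0.02 m/s and horizontal distance between tin_2_center and slot_2 below 0.01 m)) and distance of each of tube_rack, dropper, sample_jar from where it was at the start of the episode below 0.02 m); the arm keeps its last pose, push and grip.
It fails at once if the tube rack is knocked away (moved more than 20 mm) (distance of tube_rack from where it was at the start of the episode above 0.02 m).
It fails at once if the dropper bottle is knocked away (moved more than 20 mm) (distance of dropper from where it was at the start of the episode above 0.02 m).
It fails at once if the sample jar is knocked away (moved more than 20 mm) (distance of sample_jar from where it was at the start of the episode above 0.02 m).
It also fails if it takes over 72 s, if anything falls off the work surface, if the arm or the gripper's body presses on something with over 40 N, if the wrist force passes 120 N, or if a joint passes its speed limit or range.

## Robot

A 6-joint arm with a two-finger parallel gripper is mounted at the origin on the work surface. World frame = base frame: x ahead of the robot, y to its left, z up, the work surface at z = 0. Lengths are in m, angles in rad, forces in N, time in s.
With the tool pointing down it reaches from about 0.35 to 0.975 m from the base axis. Payload 17.4 kg.
Tool frame: the origin (TCP) lies at the very end of the fingers, on their centre line; the grasp point (between the pads) lies 19 mm behind it (robot.grip_depth is the distance from the TCP to the grasp point, in m); z points along the fingers, y is the line along which they close (so a half turn about z gives the same grasp; the last joint's range is limited). The gripper opens to 85 mm and grips with 20 to 120 N. Pads are 22 mm wide; open, the fingers measure 114 mm over their backs; the gripper's body (76 mm by 85 mm) begins 54 mm behind the grasp point. The pads swing forward as they close: fully open they stand 13 mm farther back than shut.
Start: joints at [-1.318, 0.116, 1.442, -0, 1.584, -0.038], TCP at [0.194, -0.647, 0.231] pointing down, gripper open.
Joint ranges: [-2.83, 2.83], [-0.83, 2.19], [0.07, 2.5], [-1.14, 4.28], [0.01, 3], [-2.97, 2.97]. Speed limits (rad/s): [1.89, 1.89, 2.22, 3.14, 3.14, 3.14].

## Interface

Orientations are given as a unit quaternion [x, y, z, w].
In Python, from bench import robot gives the robot as it stands.
- The arm moves only by the tool arm_command, never from a script. Its argument "deltas" is a list of rows, each a list of 5 numbers: the finger opening in cm, from 0 to 8.54, then the shift along the world's x, y, z in cm, then the turn about the world's z in rad. In form: [[gripper, x, y, z, spin], ...]. A call has exactly 10 rows; each row shifts and turns the commanded pose from where the row before left it; what a row does not reach is not made up. A row lasts 1/12 s, in which the tool goes at most 41.7 mm and 7.16 degrees, less where a joint would pass 70% of its speed; a pose out of reach is approached as far as the arm can. A call is refused whole if a number of a shift passes 4.17 or a number of a turn 0.125, either way. A call with a gripper value outside its range is refused whole. The fingers move at their own pace and stop on an object; "newtons" is the grip in N (left out, the last holds). Time passes only in rows, so rows that do not move let the fingers close, or fill a call up. It gives the time, the measured TCP pose, the force, the opening and the grip force at its end, in the units of the state.
- robot.observe(): the state, without advancing time (a new reading comes with each control period).
- robot.get_image(name): name is "scene" or "top" or "wrist"; returns the picture (480x640x3 uint8, blue, green, red); there is no depth.
- robot.camera_info(name): a dict with "mtx" (3x3 intrinsics, pixels), "k1" (the pictures are not rectified: a ray, as slopes to the right and down, at radius r is drawn at 1 + k1 r^2 times it, then the intrinsics apply), "rvec" (rotation vector, rad) and "tvec" (3), from world to camera coordinates, as OpenCV has them. Camera axes: x right, y down, z forward; pixel columns grow to the right and rows downward; lengths in m; the calibration is good to about 2 mm. A picture is of the moment at which its call begins: read the wrist's pose just before it. camera_info takes no time and is no camera call; for the wrist camera it gives the pose at the moment of the call.
- robot.hand_in(): hands the job in; it is judged then, once.
The state is a dict: "t": time; "q": joint angles; "qvel": joint speeds; "tau": joint torques, N m; "tool_pos": TCP position; "ee_rot": TCP orientation; "force": force on the tool from outside, world axes, zero at the start; "wrist_torque": the same for the moment, N m; "width": finger opening in m; "finger_force": force on a finger pad.
Only numpy, scipy, OpenCV 4.12 (cv2) and the standard library are available. Lean on these libraries where they do the work, as an engineer would, in place of code of your own. Each camera call takes 0.05 s, during which the arm holds its last target. There are 200 camera calls.

## Working session

There is one attempt and no reset: what is moved stays moved. The work goes in short steps, Python scripts to look and compute and a tool call to move; the robot and the scene stay as the last step left them, time stands still between calls to the robot, and variables do not carry over. Pictures are saved under pics/ and viewed, at most 10 in all, crops included, and the job is handed in when it is done.

Besides the shell and the picture viewer there is one more tool, called after "Emit:" by a JSON object that holds its "name" and its "arguments", one argument or row to a line. arm_command: Moves the arm, as the interface text tells. Its arguments: {"type":"object","properties":{"deltas":{"type":"array"},"newtons":{"type":"number"}},"required":["deltas"]}

```bash
mkdir -p pics; ls
python3 - <<'E'
from bench import robot
import cv2
for n in("top","scene"):
    cv2.imwrite(f"pics/{n}0.png",robot.get_image(n)); print(n,robot.camera_info(n))
print(robot.observe())
E
```

```text
pics
top {'mtx': array([[471.70230265,   0.        , 320.34375524],
       [  0.        , 471.70230265, 241.87552343],
       [  0.        ,   0.        ,   1.        ]]), 'k1': -0.07559045050899905, 'rvec': array([ 2.16001131, -2.11951522,  0.17248569]), 'tvec': array([-0.03925123,  0.57211342,  1.12324281])}
scene {'mtx': array([[463.3062433 ,   0.        , 319.23348089],
       [  0.        , 463.3062433 , 234.88012836],
       [  0.        ,   0.        ,   1.        ]]), 'k1': -0.04068795187070916, 'rvec': array([ 1.75737439,  1.86989412, -0.68165191]), 'tvec': array([ 0.03029779, -0.38529887,  1.4418693 ])}
{'t': 0.1, 'q': array([-1.31780108e+00,  1.16441703e-01,  1.44222111e+00,  2.14969489e-05,
        1.58397368e+00, -3.77896396e-02]), 'qvel': array([-0.00101547, -0.00183126, -0.00178491, -0.00142858,  0.00078891,
        0.0012232 ]), 'tau': array([ 2.06773628e-03, -7.33663988e+01, -6.33791113e+01, -3.19131277e-05,
        5.22786373e-03, -4.37694075e-05]), 'tool_pos': array([ 0.19348669, -0.64649616,  0.23061944]), 'ee_rot': array([ 9.89448970e-01,  1.44880858e-01, -4.53663259e-05, -5.20055995e-04]), 'force': array([-0.36691601,  0.52591446, -0.45423148]), 'wrist_torque': array([ 0.06354244,  0.00511997, -0.01824304]), 'finger_force': 0.0, 'width': 0.08520799127754428}
```

View pics/top0.png

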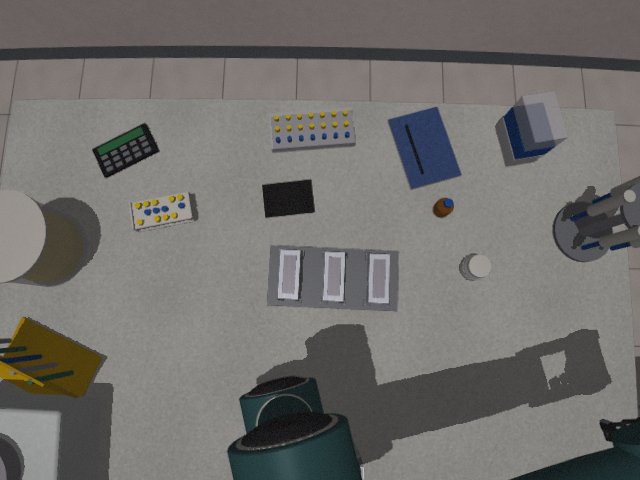

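View pics/scene0.png

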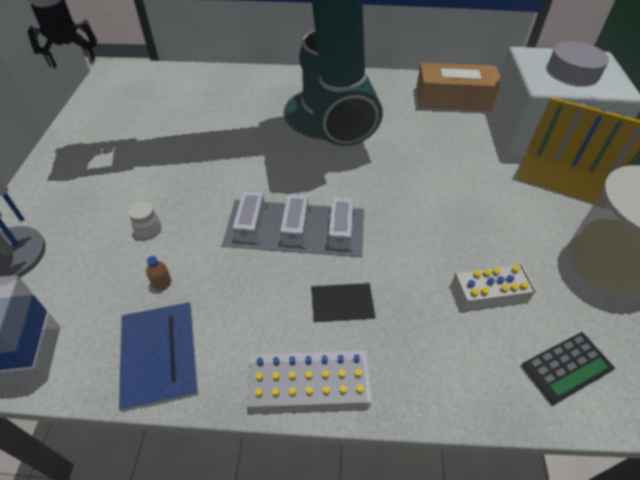

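The top view shows the tray at about (333,278), with tins near (289,275), (334,276) and (379,278). The mat is at (289,198), the jar at (476,266), the bottle at (443,207) and the rack at (162,211). Next I'll measure these precisely.

```bash
cat > h.py <<'E'
import numpy as np,cv2
from bench import robot
def p2w(ci,pts,z):
    K=ci["mtx"];d=np.array([ci["k1"],0,0,0,0.]);out=[]
    R=cv2.Rodrigues(ci["rvec"])[0];C=-R.T@ci["tvec"]
    # k1 r^2 forward model = OpenCV radial model
    u=cv2.undistortPoints(np.array(pts,float).reshape(-1,1,2),K,d)[:,0]
    r=np.c_[u,np.ones(len(u))]@R
    return C+r*((z-C[2])/r[:,2])[:,None]
E
python3 - <<'E'
from h import *
ci=robot.camera_info("top");im=cv2.imread("pics/top0.png")
g=cv2.cvtColor(im,cv2.COLOR_BGR2GRAY)
def rect(mask,x0,y0,x1,y1,z,name):
    m=np.zeros_like(mask);m[y0:y1,x0:x1]=mask[y0:y1,x0:x1]
    n,l,s,c=cv2.connectedComponentsWithStats(m.astype(np.uint8))
    i=1+s[1:,4].argmax();k=(l==i).astype(np.uint8)
    cs=cv2.findContours(k,0,2)[0][0][:,0].astype(float)
    w=p2w(ci,cs,z)[:,:2]
    r=cv2.minAreaRect((w*1000).astype(np.float32));print(name,np.round(r[0],1),np.round(r[1],1),round(r[2],2))
print(g[275,270:400:3])
# bright rim of the tins
for i,x in enumerate((289,334,379)): rect(g>170,x-16,245,x+16,308,.052,f"tin{i+1}")
rect(g<35,255,170,325,225,.003,"mat")
rect(((g<135)|(g>170)),255,238,412,316,.004,"tray")
for n,p,z in(("jar",(479,266),.07),("bottle",(445,205),.085),("rack",(162,211),.04)):print(n,p2w(ci,[p],z).round(3))
cv2.imwrite("pics/crop.png",cv2.resize(im[170:320,250:420],None,fx=4,fy=4)[:600])
E
```

```text
[101 102 101 180 171 132 141 135 143 183  56 101  97  99  98 102 102 100
 178 171 131 134 129 127 179  61  98  97  97  96  99  98  98 160 161 125
 127 121 126 173  96  93  96 136]
tin1 [490.9  47.2] [ 48.1 115.4] 88.35
tin2 [487.9 -62.7] [ 47.9 115.6] 88.34
tin3 [ 456.3 -175.6] [34.  58.6] 89.91
mat [693.6  58.9] [ 86.8 126.6] 7.76
tray [491.9 -55.5] [196.3 381.6] 1.11
jar [[ 0.517 -0.415  0.07 ]]
bottle [[ 0.663 -0.331  0.085]]
rack [[0.645 0.375 0.04 ]]
```

View pics/crop.png

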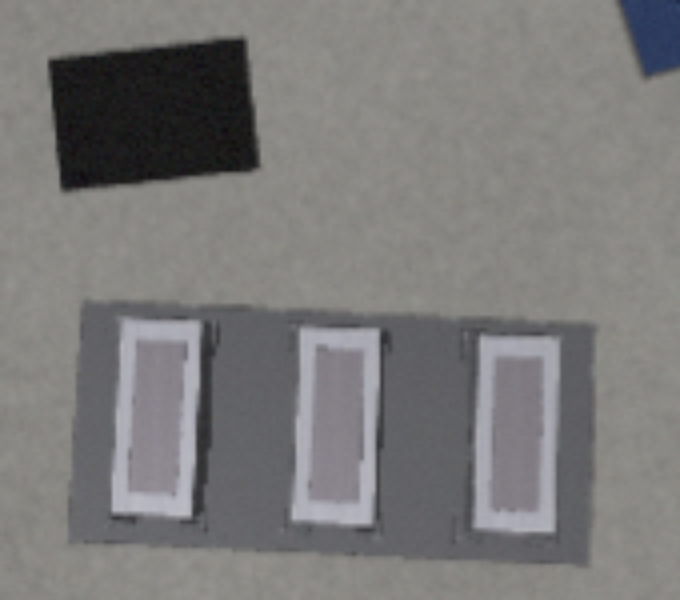

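The crop shows all three tins seated and parallel, with the mat clear of the tray. Tin 1 is at (0.491, 0.047) and tin 2 at (0.488, -0.063). That spacing puts tin 3 at about (0.485, -0.173). The tray yaw is about -0.028 rad, and the mat is at (0.694, 0.059). The measured sizes and the 110 mm pitch match the task description. I'll start moving towards tin 1.

Emit:
{"name": "arm_command", "arguments": {
  "deltas": [
    [8.5, 1.5, 3.45, 0, -0.016],
    [8.5, 1.5, 3.45, 0, -0.016],
    [8.5, 1.5, 3.45, 0, -0.016],
    [8.5, 1.5, 3.45, 0, -0.016],
    [8.5, 1.5, 3.45, 0, -0.016],
    [8.5, 1.5, 3.45, 0, -0.016],
    [8.5, 1.5, 3.45, 0, -0.016],
    [8.5, 1.5, 3.45, 0, -0.016],
    [8.5, 1.5, 3.45, 0, -0.016],
    [8.5, 1.5, 3.45, 0, -0.016]
  ],
  "newtons": 60
}}

```text
t: 0.93
tool_pos: [0.3437, -0.2999, 0.2311]
ee_rot: [0.998, 0.065, 0.0, -0.0]
force: [1.3, -1.0, 0.4]
width: 0.0849
finger_force: 0.0
```

Emit:
{"name": "arm_command", "arguments": {
  "deltas": [
    [8.5, 1.5, 3.5, -1, -0.016],
    [8.5, 1.5, 3.5, -1, -0.016],
    [8.5, 1.5, 3.5, -1, -0.016],
    [8.5, 1.5, 3.5, -1, -0.016],
    [8.5, 1.5, 3.5, -1, -0.016],
    [8.5, 1.5, 3.5, -1, -0.016],
    [8.5, 1.5, 3.5, -1, -0.016],
    [8.5, 1.5, 3.5, -1, -0.016],
    [8.5, 1.5, 3.5, -1, -0.016],
    [8.5, 1.2, 3.3, -1, -0.016]
  ]
}}

```text
t: 1.77
tool_pos: [0.4909, 0.0486, 0.1307]
ee_rot: [1.0, -0.015, 0.0, -0.0]
force: [0.6, -0.9, 0.0]
width: 0.085
finger_force: 0.0
```

Run:
```python
from h import *
ci=robot.camera_info("wrist");im=robot.get_image("wrist");cv2.imwrite("pics/w1.png",im)
s=robot.observe();print(s["tool_pos"],s["ee_rot"],ci)
R=cv2.Rodrigues(ci["rvec"])[0];print("C",-R.T@ci["tvec"])
for y in(.047,-.063): print(cv2.projectPoints(np.array([[.491,y,.052]]),ci["rvec"],ci["tvec"],ci["mtx"],np.array([ci["k1"],0,0,0.]))[0])
```

```text
[0.49135077 0.05250987 0.12847623] [ 9.99892279e-01 -1.46167407e-02 -9.83360332e-04 -9.01917471e-04] {'mtx': array([[391.84339333,   0.        , 318.50892204],
       [  0.        , 391.84339333, 239.89326178],
       [  0.        ,   0.        ,   1.        ]]), 'k1': -0.0242515380019482, 'rvec': array([-2.02301586,  2.08269075,  0.33010209]), 'tvec': array([0.06232765, 0.45642248, 0.43672256])}
C [0.5708274  0.04597197 0.2738165 ]
[[[320.42802449 251.84005256]]]
[[[502.99334068 246.75793635]]]
```

View pics/w1.png

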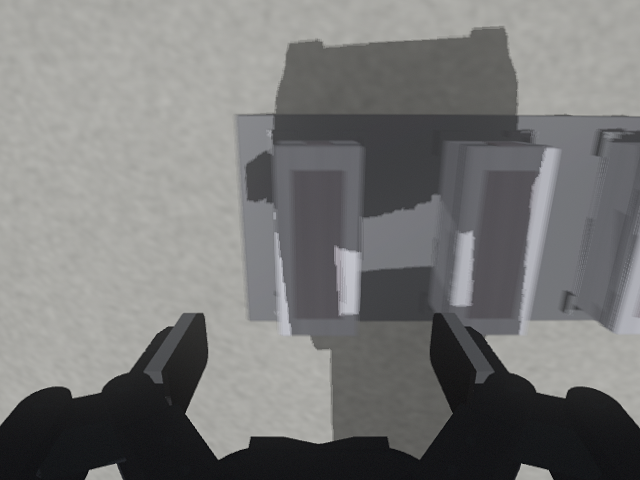

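The wrist view shows tin 1's top face over columns 277–361 and rows 145–335, between the fingers. To check the estimate, I'll project the expected top corners.

Run:
```python
from h import *
ci=robot.camera_info("wrist")
t=-.028;c,s=np.cos(t),np.sin(t)
for ctr in((.491,.047),(.488,-.063)):
  P=[[ctr[0]+c*a-s*b,ctr[1]+s*a+c*b,.052] for a,b in((.06,.025),(.06,-.025),(-.06,.025),(-.06,-.025))]
  print(cv2.projectPoints(np.array(P),ci["rvec"],ci["tvec"],ci["mtx"],np.array([ci["k1"],0,0,0.]))[0][:,0].round())
print(p2w(ci,[(277,145),(362,145),(280,335),(357,335)],.052).round(4)); print(robot.observe()["tool_pos"])
```

```text
[[283. 151.]
 [374. 151.]
 [288. 341.]
 [365. 341.]]
[[482. 151.]
 [572. 151.]
 [458. 340.]
 [535. 340.]]
[[0.5549 0.0731 0.052 ]
 [0.5535 0.0267 0.052 ]
 [0.4361 0.0786 0.052 ]
 [0.4347 0.0292 0.052 ]]
[0.49135077 0.05250987 0.12847623]
```

The wrist view gives (0.495, 0.052) and the top view (0.491, 0.047). I'll use the mean, (0.493, 0.0495), descend there and grip.

Emit:
{"name": "arm_command", "arguments": {
  "deltas": [
    [8.5, 0.15, -0.3, -2, 0],
    [8.5, 0, 0, -2, 0],
    [8.5, 0, 0, -2, 0],
    [8.5, 0, 0, -2, 0],
    [8.5, 0, 0, -1.6, 0],
    [8.5, 0, 0, -1.1, 0],
    [8.5, 0, 0, -0.7, 0],
    [8.5, 0, 0, 0, 0],
    [8.5, 0, 0, 0, 0],
    [8.5, 0, 0, 0, 0]
  ],
  "newtons": 80
}}

```text
t: 2.65
tool_pos: [0.4926, 0.0433, 0.0183]
ee_rot: [1.0, -0.015, 0.001, -0.0]
force: [-0.2, 0.9, -0.3]
width: 0.0848
finger_force: 0.0
```

Emit:
{"name": "arm_command", "arguments": {
  "deltas": [
    [4, 0, 0, 0, 0],
    [4, 0, 0, 0, 0],
    [4, 0, 0, 0, 0],
    [4, 0, 0, 0, 0],
    [4, 0, 0, 0, 0],
    [4, 0, 0, 0, 0],
    [4, 0, 0, 0, 0],
    [4, 0, 0, 0, 0],
    [4, 0, 0, 0, 0],
    [4, 0, 0, 0, 0]
  ]
}}

```text
t: 3.48
tool_pos: [0.4926, 0.0442, 0.0183]
ee_rot: [1.0, -0.015, 0.001, -0.001]
force: [-1.5, 9.0, 7.2]
width: 0.0489
finger_force: 84.4
```

Emit:
{"name": "arm_command", "arguments": {
  "deltas": [
    [4, 0, 0, 0.6, 0],
    [4, 0, 0.1, 1.2, 0],
    [4, 0, 0.1, 2, 0],
    [4, 0, 0.1, 2, 0],
    [4, 0, 0, 1.6, 0],
    [4, 0, 0, 1, 0],
    [4, 0, 0, 0.6, 0],
    [4, 0, 0, 0, 0],
    [4, 0, 0, 0, 0],
    [4, 0, 0, 0, 0]
  ]
}}

```text
t: 4.32
tool_pos: [0.4916, 0.0463, 0.1062]
ee_rot: [1.0, -0.015, -0.001, 0.0]
force: [0.6, 0.5, -3.1]
width: 0.0491
finger_force: 84.8
```

Emit:
{"name": "arm_command", "arguments": {
  "deltas": [
    [4, 3, 0, 0, 0],
    [4, 3, 0, 0, 0],
    [4, -3, 0, 0, 0],
    [4, -3, 0, 0, 0],
    [4, -3, 0, 0, 0],
    [4, -3, 0, 0, 0],
    [4, 3, 0, 0, 0],
    [4, 3, 0, 0, 0],
    [4, 0, 0, 0, 0],
    [4, 0, 0, 0, 0]
  ]
}}

```text
t: 5.15
tool_pos: [0.4922, 0.0462, 0.1062]
ee_rot: [1.0, -0.015, -0.001, 0.0]
force: [-0.5, -0.5, -3.4]
width: 0.049
finger_force: 84.7
```

```bash
cat > m.py <<'E'
from h import *
a=[]
for i in range(12):
    robot.get_image("top");s=robot.observe();a.append(np.r_[s["wrist_torque"],s["force"]])
a=np.array(a);print(s["t"],s["tool_pos"].round(4));print("first",a[:4].mean(0).round(3));print("last6",a[-6:].mean(0).round(3),a[-6:].std(0).round(3))
E
python3 m.py
```

```text
5.75 [0.492  0.0463 0.1073]
first [-9.000e-03  1.600e-02  3.000e-03 -3.380e-01  4.570e-01 -3.279e+00]
last6 [-1.400e-02 -1.000e-03 -1.500e-02  2.570e-01  3.600e-02 -3.113e+00] [0.023 0.022 0.038 0.272 0.522 0.293]
```

Emit:
{"name": "arm_command", "arguments": {
  "deltas": [
    [4, -3, 0, 0, 0],
    [4, -3, 0, 0, 0],
    [4, 3, 0, 0, 0],
    [4, 3, 0, 0, 0],
    [4, 3, 0, 0, 0],
    [4, 3, 0, 0, 0],
    [4, -3, 0, 0, 0],
    [4, -3, 0, 0, 0],
    [4, 0, 0, 0, 0],
    [4, 0, 0, 0, 0]
  ]
}}

```text
t: 6.58
tool_pos: [0.4914, 0.0464, 0.1072]
ee_rot: [1.0, -0.015, 0.0, -0.0]
force: [0.5, 0.3, -2.8]
width: 0.049
finger_force: 84.6
```

```bash
python3 m.py
```

```text
7.1833 [0.4921 0.0463 0.1073]
first [ 0.007 -0.004 -0.016  0.218 -0.264 -3.308]
last6 [ 0.023  0.013 -0.02   0.098 -0.244 -3.251] [0.015 0.019 0.033 0.428 0.589 0.483]
```

Tin 1's torque about y is about zero after a throw to either end, where a ball would give roughly ±0.07 N·m. So it's solid. Setting it back.

Emit:
{"name": "arm_command", "arguments": {
  "deltas": [
    [4, 0, 0, -1, 0],
    [4, 0, 0, -2, 0],
    [4, 0, 0, -2, 0],
    [4, 0, 0, -1.6, 0],
    [4, 0, 0, -1, 0],
    [4, 0, 0, -0.6, 0],
    [4, 0, 0, -0.4, 0],
    [4, 0, 0, -0.3, 0],
    [4, 0, 0, 0, 0],
    [4, 0, 0, 0, 0]
  ]
}}

```text
t: 8.02
tool_pos: [0.4925, 0.0464, 0.0189]
ee_rot: [1.0, -0.015, 0.001, -0.0]
force: [0.4, -0.5, -3.3]
width: 0.0487
finger_force: 84.7
```

Emit:
{"name": "arm_command", "arguments": {
  "deltas": [
    [4, 0, 0, -0.06, 0],
    [8.5, 0, 0, 0, 0],
    [8.5, 0, 0, 0, 0],
    [8.5, 0, 0, 0, 0],
    [8.5, 0, 0, 0, 0],
    [8.5, 0, 0, 0, 0],
    [8.5, 0, 0, 0, 0],
    [8.5, 0, 0, 1, 0],
    [8.5, 0, 0, 2, 0],
    [8.5, 0, 0, 2, 0]
  ]
}}

```text
t: 8.85
tool_pos: [0.4916, 0.0463, 0.0685]
ee_rot: [1.0, -0.015, -0.001, 0.0]
force: [0.6, -0.2, 0.0]
width: 0.085
finger_force: 0.0
```

Emit:
{"name": "arm_command", "arguments": {
  "deltas": [
    [8.5, 0, 0, 2, 0],
    [8.5, 0, 0, 2, 0],
    [8.5, 0, -1, 0.5, 0],
    [8.5, -0.1, -2, 0, 0],
    [8.5, -0.1, -2.4, 0, 0],
    [8.5, -0.1, -2.4, 0, 0],
    [8.5, 0, -2, 0, 0],
    [8.5, 0, -1.1, 0, 0],
    [8.5, 0, 0, 0, 0],
    [8.5, 0, 0, 0, 0]
  ]
}}

```text
t: 9.68
tool_pos: [0.4889, -0.0629, 0.1126]
ee_rot: [1.0, -0.015, -0.0, -0.0]
force: [0.1, -0.4, 0.4]
width: 0.0846
finger_force: 0.0
```

Run:
```python
from h import *
robot.get_image("top")
ci=robot.camera_info("wrist");im=robot.get_image("wrist");cv2.imwrite("pics/w2.png",im)
print(robot.observe()["tool_pos"])
t=-.028;c,s=np.cos(t),np.sin(t)
for ctr in((.491,.047),(.488,-.063),(.485,-.173)):
  P=[[ctr[0]+c*a-s*b,ctr[1]+s*a+c*b,.052] for a,b in((.06,.025),(.06,-.025),(-.06,.025),(-.06,-.025))]
  print(cv2.projectPoints(np.array(P),ci["rvec"],ci["tvec"],ci["mtx"],np.array([ci["k1"],0,0,0.]))[0][:,0].round().tolist())
```

```text
[ 0.48900906 -0.0620591   0.11260139]
[[58.0, 157.0], [153.0, 156.0], [98.0, 356.0], [180.0, 357.0]]
[[270.0, 155.0], [368.0, 155.0], [278.0, 357.0], [360.0, 357.0]]
[[485.0, 155.0], [580.0, 156.0], [459.0, 356.0], [540.0, 355.0]]
```

View pics/w2.png

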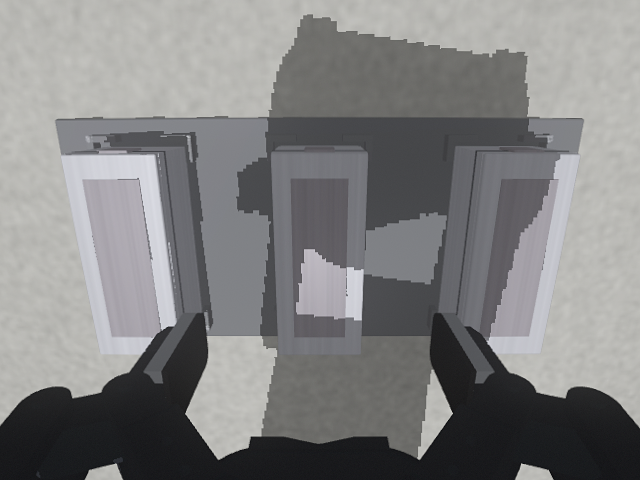

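This view agrees with the prediction: tin 2's top corners are at about (272,152), (368,152), (278,354) and (361,354). Tin 1 is seated squarely and tin 3 is where I expected it. Next I grip tin 2.

Emit:
{"name": "arm_command", "arguments": {
  "deltas": [
    [8.5, 0, 0, -1, 0],
    [8.5, 0, 0, -2, 0],
    [8.5, 0, 0, -2, 0],
    [8.5, 0, 0, -2, 0],
    [8.5, 0, 0, -1.3, 0],
    [8.5, 0, 0, -0.8, 0],
    [8.5, 0, 0, -0.4, 0],
    [8.5, 0, 0, 0, 0],
    [4, 0, 0, 0, 0],
    [4, 0, 0, 0, 0]
  ]
}}

```text
t: 10.62
tool_pos: [0.4896, -0.0627, 0.0187]
ee_rot: [1.0, -0.015, 0.001, 0.0]
force: [-0.3, -0.5, 0.2]
width: 0.0638
finger_force: 0.0
```

Emit:
{"name": "arm_command", "arguments": {
  "deltas": [
    [4, 0, 0, 0, 0],
    [4, 0, 0, 0, 0],
    [4, 0, 0, 0, 0],
    [4, 0, 0, 0, 0],
    [4, 0, 0, 0, 0],
    [4, 0, 0, 0, 0],
    [4, 0, 0, 0, 0],
    [4, 0, 0, 0, 0],
    [4, 0, 0, 0, 0],
    [4, 0, 0, 0, 0]
  ]
}}

```text
t: 11.45
tool_pos: [0.4897, -0.0628, 0.0189]
ee_rot: [1.0, -0.015, 0.001, 0.0]
force: [-0.9, 0.9, 7.1]
width: 0.0488
finger_force: 84.2
```

Emit:
{"name": "arm_command", "arguments": {
  "deltas": [
    [4, 0, 0, 0.6, 0],
    [4, 0, 0, 1.2, 0],
    [4, 0, 0, 2, 0],
    [4, 0, 0, 2, 0],
    [4, 0, 0, 1.6, 0],
    [4, 0, 0, 1, 0],
    [4, 0, 0, 0.6, 0],
    [4, 0, 0, 0, 0],
    [4, 0, 0, 0, 0],
    [4, 0, 0, 0, 0]
  ]
}}

```text
t: 12.28
tool_pos: [0.4886, -0.0626, 0.1067]
ee_rot: [1.0, -0.015, -0.001, -0.0]
force: [0.5, 0.4, -4.0]
width: 0.0487
finger_force: 83.2
```

Emit:
{"name": "arm_command", "arguments": {
  "deltas": [
    [4, 3, 0, 0, 0],
    [4, 3, 0, 0, 0],
    [4, -3, 0, 0, 0],
    [4, -3, 0, 0, 0],
    [4, -3, 0, 0, 0],
    [4, -3, 0, 0, 0],
    [4, 3, 0, 0, 0],
    [4, 3, 0, 0, 0],
    [4, 0, 0, 0, 0],
    [4, 0, 0, 0, 0]
  ]
}}

```text
t: 13.12
tool_pos: [0.4892, -0.0626, 0.1066]
ee_rot: [1.0, -0.014, -0.001, -0.0]
force: [-0.4, -0.1, -4.6]
width: 0.049
finger_force: 84.0
```

```bash
python3 m.py
```

```text
13.7167 [ 0.489  -0.0627  0.1078]
first [ 7.000e-03 -1.000e-03  1.900e-02 -2.480e-01 -3.980e-01 -3.231e+00]
last6 [ 0.004 -0.004  0.     0.265  0.083 -3.834] [0.024 0.024 0.023 0.312 0.411 0.302]
```

Emit:
{"name": "arm_command", "arguments": {
  "deltas": [
    [4, -3, 0, 0, 0],
    [4, -3, 0, 0, 0],
    [4, 3, 0, 0, 0],
    [4, 3, 0, 0, 0],
    [4, 3, 0, 0, 0],
    [4, 3, 0, 0, 0],
    [4, -3, 0, 0, 0],
    [4, -3, 0, 0, 0],
    [4, 0, 0, 0, 0],
    [4, 0, 0, 0, 0]
  ]
}}

```text
t: 14.55
tool_pos: [0.4884, -0.0627, 0.1076]
ee_rot: [1.0, -0.015, 0.0, 0.0]
force: [1.3, -0.4, -3.6]
width: 0.0492
finger_force: 83.9
```

```bash
python3 m.py
```

```text
15.15 [ 0.4891 -0.0627  0.1077]
first [ 0.005 -0.009 -0.015  0.229 -0.255 -3.309]
last6 [-1.200e-02  7.000e-03 -3.000e-03 -5.600e-02 -1.210e-01 -3.317e+00] [0.02  0.03  0.029 0.213 0.13  0.416]
```

Tin 2 is also balanced after both throws. Setting it back, then on to tin 3.

Emit:
{"name": "arm_command", "arguments": {
  "deltas": [
    [4, 0, 0, -1, 0],
    [4, 0, 0, -2, 0],
    [4, 0, 0, -2, 0],
    [4, 0, 0, -1.6, 0],
    [4, 0, 0, -1, 0],
    [4, 0, 0, -0.6, 0],
    [4, 0, 0, -0.4, 0],
    [4, 0, 0, -0.35, 0],
    [4, 0, 0, 0, 0],
    [4, 0, 0, 0, 0]
  ]
}}

```text
t: 15.98
tool_pos: [0.4896, -0.0628, 0.0189]
ee_rot: [1.0, -0.015, 0.001, 0.0]
force: [0.8, 0.4, -2.7]
width: 0.0489
finger_force: 84.0
```

Emit:
{"name": "arm_command", "arguments": {
  "deltas": [
    [8.5, 0, 0, 0, 0],
    [8.5, 0, 0, 0, 0],
    [8.5, 0, 0, 0, 0],
    [8.5, 0, 0, 0, 0],
    [8.5, 0, 0, 0, 0],
    [8.5, 0, 0, 0, 0],
    [8.5, 0, 0, 0, 0],
    [8.5, 0, 0, 1, 0],
    [8.5, 0, 0, 2, 0],
    [8.5, 0, 0, 2, 0]
  ]
}}

```text
t: 16.82
tool_pos: [0.4886, -0.0626, 0.069]
ee_rot: [1.0, -0.015, -0.001, -0.0]
force: [0.7, 0.2, 0.1]
width: 0.0845
finger_force: 0.0
```

Emit:
{"name": "arm_command", "arguments": {
  "deltas": [
    [8.5, 0, 0, 2, 0],
    [8.5, 0, 0, 2, 0],
    [8.5, 0, -1, 0.5, 0],
    [8.5, -0.1, -2, 0, 0],
    [8.5, -0.1, -2.5, 0, 0],
    [8.5, -0.1, -2.4, 0, 0],
    [8.5, 0, -2, 0, 0],
    [8.5, 0, -1.1, 0, 0],
    [8.5, 0, 0, 0, 0],
    [8.5, 0, 0, 0, 0]
  ]
}}

```text
t: 17.65
tool_pos: [0.4858, -0.1728, 0.113]
ee_rot: [1.0, -0.015, -0.0, -0.0]
force: [-0.2, 0.7, 0.1]
width: 0.0853
finger_force: 0.0
```

Run:
```python
from h import *
ci=robot.camera_info("wrist");im=robot.get_image("wrist");cv2.imwrite("pics/w3.png",im)
print(robot.observe()["tool_pos"])
t=-.028;c,s=np.cos(t),np.sin(t)
for ctr in((.488,-.063),(.485,-.173)):
  P=[[ctr[0]+c*a-s*b,ctr[1]+s*a+c*b,.052] for a,b in((.06,.025),(.06,-.025),(-.06,.025),(-.06,-.025))]
  print(cv2.projectPoints(np.array(P),ci["rvec"],ci["tvec"],ci["mtx"],np.array([ci["k1"],0,0,0.]))[0][:,0].round().tolist())
```

```text
[ 0.48592618 -0.17228559  0.11302899]
[[57.0, 157.0], [153.0, 156.0], [98.0, 356.0], [179.0, 356.0]]
[[269.0, 155.0], [367.0, 155.0], [277.0, 356.0], [360.0, 356.0]]
```

View pics/w3.png

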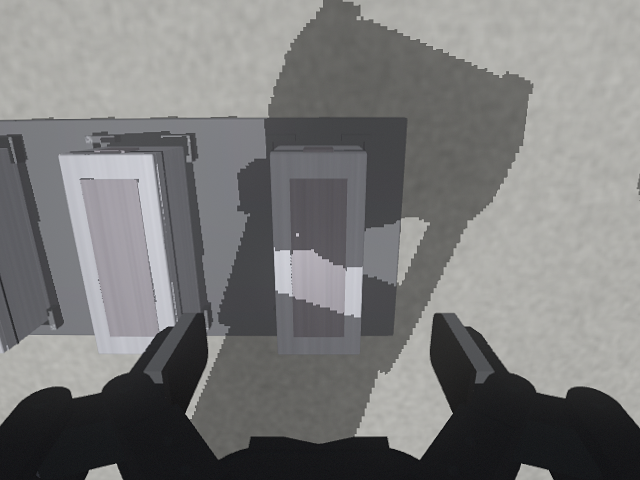

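Tin 3 is centred between the fingers, with top corners at about (271,152) and (361,354). Tin 2 is back in its slot.

Emit:
{"name": "arm_command", "arguments": {
  "deltas": [
    [8.5, 0, 0, -1, 0],
    [8.5, 0, 0, -2, 0],
    [8.5, 0, 0, -2, 0],
    [8.5, 0, 0, -2, 0],
    [8.5, 0, 0, -1.3, 0],
    [8.5, 0, 0, -0.8, 0],
    [8.5, 0, 0, -0.4, 0],
    [8.5, 0, 0, 0, 0],
    [4, 0, 0, 0, 0],
    [4, 0, 0, 0, 0]
  ]
}}

```text
t: 18.53
tool_pos: [0.4866, -0.1729, 0.0192]
ee_rot: [1.0, -0.015, 0.001, 0.0]
force: [-0.6, 0.6, 0.2]
width: 0.0635
finger_force: 0.0
```

Emit:
{"name": "arm_command", "arguments": {
  "deltas": [
    [4, 0, 0, 0, 0],
    [4, 0, 0, 0, 0],
    [4, 0, 0, 0, 0],
    [4, 0, 0, 0, 0],
    [4, 0, 0, 0, 0],
    [4, 0, 0, 0, 0],
    [4, 0, 0, 0, 0],
    [4, 0, 0, 0, 0],
    [4, 0, 0, 0, 0],
    [4, 0, 0, 0, 0]
  ]
}}

```text
t: 19.37
tool_pos: [0.4867, -0.1729, 0.0194]
ee_rot: [1.0, -0.015, 0.001, 0.0]
force: [-0.5, 0.1, 7.6]
width: 0.0489
finger_force: 84.1
```

Emit:
{"name": "arm_command", "arguments": {
  "deltas": [
    [4, 0, 0, 0.6, 0],
    [4, 0, 0, 1.2, 0],
    [4, 0, 0, 2, 0],
    [4, 0, 0, 2, 0],
    [4, 0, 0, 1.6, 0],
    [4, 0, 0, 1, 0],
    [4, 0, 0, 0.6, 0],
    [4, 0, 0, 0, 0],
    [4, 0, 0, 0, 0],
    [4, 0, 0, 0, 0]
  ]
}}

```text
t: 20.2
tool_pos: [0.4856, -0.1725, 0.1072]
ee_rot: [1.0, -0.015, -0.001, -0.0]
force: [0.1, -0.4, -3.6]
width: 0.0494
finger_force: 83.2
```

Emit:
{"name": "arm_command", "arguments": {
  "deltas": [
    [4, 3, 0, 0, 0],
    [4, 3, 0, 0, 0],
    [4, -3, 0, 0, 0],
    [4, -3, 0, 0, 0],
    [4, -3, 0, 0, 0],
    [4, -3, 0, 0, 0],
    [4, 3, 0, 0, 0],
    [4, 3, 0, 0, 0],
    [4, 0, 0, 0, 0],
    [4, 0, 0, 0, 0]
  ]
}}

```text
t: 21.03
tool_pos: [0.4863, -0.1724, 0.107]
ee_rot: [1.0, -0.014, -0.001, -0.0]
force: [-0.6, 1.0, -3.5]
width: 0.0489
finger_force: 86.0
```

```bash
python3 m.py
```

```text
21.6333 [ 0.486  -0.1727  0.1083]
first [ 0.02   0.073 -0.024 -0.221  0.19  -3.186]
last6 [ 0.03   0.066  0.031 -0.188  0.007 -3.027] [0.027 0.034 0.016 0.416 0.619 0.798]
```

Emit:
{"name": "arm_command", "arguments": {
  "deltas": [
    [4, -3, 0, 0, 0],
    [4, -3, 0, 0, 0],
    [4, 3, 0, 0, 0],
    [4, 3, 0, 0, 0],
    [4, 3, 0, 0, 0],
    [4, 3, 0, 0, 0],
    [4, -3, 0, 0, 0],
    [4, -3, 0, 0, 0],
    [4, 0, 0, 0, 0],
    [4, 0, 0, 0, 0]
  ]
}}

```text
t: 22.47
tool_pos: [0.4854, -0.1727, 0.1082]
ee_rot: [1.0, -0.015, 0.0, 0.0]
force: [-0.1, -0.2, -2.2]
width: 0.049
finger_force: 87.5
```

```bash
python3 m.py
```

```text
23.0667 [ 0.4861 -0.1727  0.1082]
first [ 0.003 -0.033 -0.01  -0.23  -0.112 -2.975]
last6 [ 0.021 -0.071  0.009 -0.078  0.227 -2.936] [0.021 0.03  0.027 0.751 0.683 0.678]
```

Tin 3 reads +0.07 N·m after one throw and -0.07 after the other, which is exactly what a 190 g ball moving between the ends would give. It's the one that rattles. I'll set it back in its slot first, as the task says, then take it to the mat.

Emit:
{"name": "arm_command", "arguments": {
  "deltas": [
    [4, 0, 0, -1, 0],
    [4, 0, 0, -2, 0],
    [4, 0, 0, -2, 0],
    [4, 0, 0, -1.6, 0],
    [4, 0, 0, -1, 0],
    [4, 0, 0, -0.6, 0],
    [4, 0, 0, -0.4, 0],
    [4, 0, 0, -0.35, 0],
    [4, 0, 0, 0, 0],
    [4, 0, 0, 0, 0]
  ]
}}

```text
t: 23.9
tool_pos: [0.4865, -0.1729, 0.0195]
ee_rot: [1.0, -0.015, 0.001, 0.0]
force: [-0.9, -1.7, -2.9]
width: 0.049
finger_force: 87.7
```

Emit:
{"name": "arm_command", "arguments": {
  "deltas": [
    [8, 0, 0, 0, 0],
    [8, 0, 0, 0, 0],
    [8, 0, 0, 0, 0],
    [8, 0, 0, 0, 0],
    [8, 0, 0, 0, 0],
    [8, 0, 0, 0, 0],
    [8, 0, 0, 0, 0],
    [4, 0, 0, 0, 0],
    [4, 0, 0, 0, 0],
    [4, 0, 0, 0, 0]
  ]
}}

```text
t: 24.73
tool_pos: [0.4862, -0.1728, 0.0191]
ee_rot: [1.0, -0.015, 0.0, 0.0]
force: [0.1, 0.1, -3.9]
width: 0.0489
finger_force: 82.8
```

Emit:
{"name": "arm_command", "arguments": {
  "deltas": [
    [4, 0, 0, 0, 0],
    [4, 0, 0, 0, 0],
    [4, 0, 0, 0, 0],
    [4, 0, 0, 0, 0],
    [4, 0, 0, 0, 0],
    [4, 0, 0, 0, 0],
    [4, 0, 0, 0, 0],
    [4, 0, 0, 0, 0],
    [4, 0, 0, 0, 0],
    [4, 0, 0, 0, 0]
  ]
}}

```text
t: 25.57
tool_pos: [0.4862, -0.1728, 0.019]
ee_rot: [1.0, -0.015, 0.0, 0.0]
force: [-0.6, -0.3, 5.0]
width: 0.049
finger_force: 83.3
```

Emit:
{"name": "arm_command", "arguments": {
  "deltas": [
    [4, 0, 0, 0.6, 0],
    [4, 0, 0, 1.2, 0],
    [4, 0, 0, 2, 0],
    [4, 0, 0, 2, 0],
    [4, 0, 0, 1.6, 0],
    [4, 0, 0, 1, 0],
    [4, 0, 0, 0.6, 0],
    [4, 0.2, 0.2, 0, 0],
    [4, 0.4, 0.4, 0, 0],
    [4, 0.6, 0.6, 0, 0]
  ]
}}

```text
t: 26.4
tool_pos: [0.4978, -0.1603, 0.1077]
ee_rot: [1.0, -0.015, -0.001, -0.0]
force: [1.0, -0.1, -3.7]
width: 0.0487
finger_force: 83.1
```

Emit:
{"name": "arm_command", "arguments": {
  "deltas": [
    [4, 0.9, 1, 0, 0],
    [4, 1.1, 1.3, 0, 0],
    [4, 1.3, 1.5, 0, 0],
    [4, 1.4, 1.6, 0, 0],
    [4, 1.4, 1.6, 0, 0],
    [4, 1.4, 1.6, 0, 0],
    [4, 1.4, 1.6, 0, 0],
    [4, 1.4, 1.6, 0, 0],
    [4, 1.4, 1.6, 0, 0],
    [4, 1.4, 1.6, 0, 0]
  ]
}}

```text
t: 27.23
tool_pos: [0.6298, -0.0084, 0.1076]
ee_rot: [1.0, -0.014, -0.001, -0.0]
force: [0.1, -0.2, -2.7]
width: 0.0487
finger_force: 83.1
```

Emit:
{"name": "arm_command", "arguments": {
  "deltas": [
    [4, 1.4, 1.6, -0.1, 0],
    [4, 1.3, 1.5, -0.2, 0],
    [4, 1.2, 1.3, -0.2, 0],
    [4, 1, 1.1, -0.2, 0],
    [4, 0.8, 0.8, -0.2, 0],
    [4, 0.5, 0.5, -0.1, 0],
    [4, 0.3, 0.3, 0, 0],
    [4, 0, 0, 0, 0],
    [4, 0, 0, 0, 0],
    [4, 0, 0, 0, 0]
  ]
}}

```text
t: 28.07
tool_pos: [0.6938, 0.0598, 0.0989]
ee_rot: [1.0, -0.015, 0.0, 0.0]
force: [-0.7, -0.2, -3.3]
width: 0.049
finger_force: 83.2
```

Run:
```python
from h import *
for _ in range(6): im=robot.get_image("top")
cv2.imwrite("pics/end.png",im)
s=robot.observe();print(s["tool_pos"],abs(s["qvel"]).max())
ci=robot.camera_info("top");g=cv2.cvtColor(im,cv2.COLOR_BGR2GRAY)
```

```text
[0.69396329 0.06009479 0.09887931] 0.0026628946285908116
```

View pics/end.png

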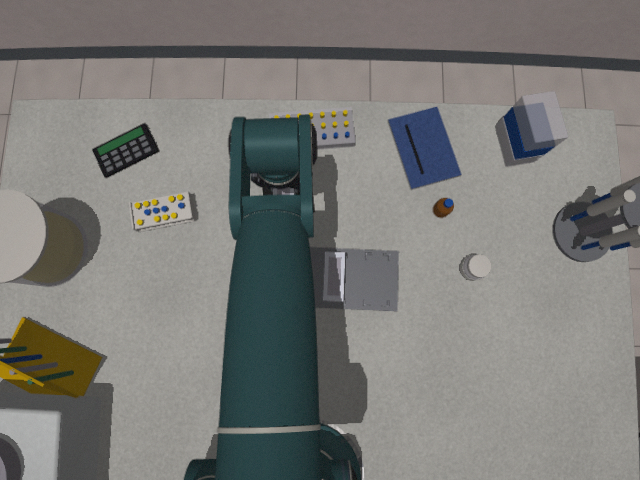

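The picture shows slot 3 empty at (379,278) and tin 2 seated at (334,276). The rack, bottle and jar haven't moved, and the gripper is over the mat. The arm is still, so I'm handing in.

```bash
python3 -c "
from bench import robot
print(robot.hand_in())"
```

```text
the job is handed in; nothing more can be done
None
```

Tin 3 is the one that rattles: I shook all three in order, set tins 1 and 2 back in their slots, and handed in with tin 3 held level and still about 10 cm above the middle of the mat; the hand-in gave no verdict.

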